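# Raise the dock's counterweighted barrier and slide the tube rack home

### The job

With the fingertips, gently push the counterweighted barrier of the sample dock up and back past its balance point so that it tips over and stays raised by itself. Then push the tube rack along its lane, under the raised barrier, until it is fully home against the dock's back wall. Only push: do not grip or lift anything, and leave the bottle, tube, timer and tape roll where they stand.

Things in the scene. Friction and masses are not known exactly. Their poses are not given: they have to be found in the camera images.
- dock: Fixed aluminium sample dock: 5 mm base plate, 380 x 216 mm, with a lane 176 mm wide between 24 mm high rails. Origin on the bench under the middle of the back wall's inner face; x along the lane from open mouth (x = -275 mm) to back wall (x = 0, top at 50 mm), y across, z up. Barrier hinge cheeks, 80 mm high, at the back; two 90 mm rest posts outside the rails at x = -98, y = +-100 mm.
- bail (a joint): Barrier angle, rad: two side arms (dock y = +-100 mm) and a crossbar 140 mm from the hinge. 0 = lowered on its posts, arms toward the mouth, 16 degrees up; grows as the crossbar swings up and back; 1.675 = fully raised, 22 degrees past upright. Balances at 0.65 to 0.8: below it falls back, above it tips over by itself. No latch. A level push of 2 to 4 N on the crossbar along dock x starts it.
- crossbar: Round black crossbar of the barrier, a roller sleeve that turns about its y, 17 mm diameter, 206 mm long along its y, across the lane. Origin at its middle. Lowered, its centre is 101 mm above the bench at dock x = -125 mm. Two flat prongs (16 mm wide, 62 mm long, centred 72 mm either side of the middle) hang below it and bar the lane; the middle 120 mm is free to push.
- hinge_axis (a point): Point on the barrier's hinge axis in the middle of the lane: dock x = +10 mm, 62 mm above the bench.
- rack: Loose micro-tube rack, a box with a grid of holes: 96 mm along the lane (its x), 168 mm across (its y), 50 mm high (side walls 45 mm); about 0.25 kg. It stands on the dock's base plate between the rails, before the lowered barrier. Origin under its centre. Push its flat face toward the mouth, 48 mm from the origin, low and near the middle. Fully home: origin at dock x = -48 mm.
- bottle: Bystander: small reagent bottle with screw cap, 40 mm diameter, 75 mm high, loose. Origin under its centre.
- tube: Bystander: 50 ml conical tube with screw cap, standing, 34 mm diameter, 114 mm high, loose. Origin under its centre.
- timer: Bystander: flat lab timer, 62 x 66 x 20 mm, loose. Origin under its centre.
- tape: Bystander: roll of tape lying flat, 96 mm diameter, 25 mm high, loose. Origin under its centre.

How it is judged (in metres and radians):
On the way, in this order (a step that is already met when the one before it is completed fails the run):
1. the barrier has tipped over and stays fully raised, not held by the robot (value of joint bail above 1.5 rad and contact force between the fingers and crossbar below 0.1 N), for 0.3 s.
2. the rack is home against the back wall (x of rack in the frame of dock above -0.054 m), for 0.2 s.
At the end, for the whole second after the job is handed in: The barrier stands fully raised by itself (joint over 1.5 rad) and at rest; the rack lies flat in the lane with its far face within 6 mm of the back wall, at rest (value of joint bail above 1.5 rad and x of rack in the frame of dock above -0.054 m and z of rack in the frame of dock below 0.01 m and angle between rack's own z axis and vertical below 0.06 rad and linear speed of rack below 0.02 m/s and velocity of joint bail between -0.1 and 0.1 rad/s and velocity of joint each of bail, bail, bail above -0.1 rad/s); the robot touches nothing.
It fails at once if the rack is lifted or tipped instead of pushed (z of rack in the frame of dock above 0.017 m or angle between rack's own z axis and vertical above 0.15 rad).
It fails at once if the crossbar is gripped or shoved hard (over 20 N) (contact force between the fingers and crossbar above 20 N).
It fails at once if a bystander is displaced by more than 30 mm (distance of any of bottle, tube, timer, tape from where it was at the start of the episode above 0.03 m).
It also fails if it takes over 51 s, if anything falls off the work surface, if the arm or the gripper's body presses on something with over 40 N, if the wrist force passes 120 N, or if a joint passes its speed limit or range.

### The arm

A 6-joint arm with a two-finger parallel gripper is mounted at the origin on a cart in front of the work surface, level with it; the furniture and walls round the work are solid. World frame = base frame: x ahead of the robot, y to its left, z up, the work surface at z = 0. Lengths are in mm, angles in degrees, forces in N, time in s.
With the tool pointing down it reaches from about 350 to 850 mm from the base axis. Payload 8.1 kg.
Tool frame: the origin (TCP) lies on the centre line of the jaws, within the pads' length; the fingertips stand 19 mm ahead of it and the grasp point (between the pads) is the TCP; z points along the fingers, y is the direction in which the jaws open and shut (so a half turn about z gives the same grasp; the last joint's range is limited). The gripper opens to 85 mm and grips with 20 to 120 N. Pads are 22 mm wide; open, the fingers measure 114 mm over their backs; the gripper's body (76 mm by 85 mm) begins 54 mm behind the grasp point. The pads swing forward as they close: fully open they stand 13 mm farther back than shut.
Start: joints at [65.867, 7.471, 85.268, -0, 87.261, -4.893], TCP at [197.693, 566.5, 250.292] pointing down, gripper open.
Joint ranges: [-169.43, 169.43], [-51.17, 129.36], [1.28, 143.12], [-76.62, 256.62], [0, 156.53], [-152.29, 152.29]. Speed limits (degrees/s): [136.94, 136.94, 159.86, 180, 180, 180].

### API

Orientations are given as [roll, pitch, yaw] about the fixed x, y, z axes, in that order (R = Rz(yaw) Ry(pitch) Rx(roll)).
In Python, from bench import r, viewer gives the robot as it stands.
- The arm moves only by the tool carry_out, never from a script. Its argument "commands" is a list that holds one entry, the list of rows, each a list of 7 numbers: the finger opening in mm, from 0 to 85.4, then the shift along the tool's x, y, z in mm, then the turn, a rotation vector about the tool's x, y, z in degrees. A call has 1 to 5 rows; each row is the pose to reach, as a shift and turn from the pose commanded when the call began, along the tool's axes at that moment; what a row does not reach only later rows make up. A row lasts 1/8 s, in which the tool goes at most 62.5 mm and 10.7 degrees, less where a joint would pass 70% of its speed; a pose out of reach is approached as far as the arm can. A call with a gripper value outside its range is refused whole. The fingers move at their own pace and stop on an object; "grip_force" is the grip in N (left out, the last holds). Time passes only in rows, so rows that repeat a pose let the fingers close. It gives the time, the measured TCP pose, the force and the opening at its end, in the units of the state.
- r.sense(): the state, without advancing time (a new reading comes with each control period).
- viewer.snapshot(name): name is "scene" or "top" or "wrist"; returns the picture (420x560x3 uint8, red, green, blue); there is no depth.
- viewer.calibration(name): a dict with "camera_matrix" (3x3 intrinsics, pixels), "k1" (the pictures are not rectified: a ray, as slopes to the right and down, at radius r is drawn at 1 + k1 r^2 times it, then the intrinsics apply), "rvec" (rotation vector, rad) and "tvec" (3), from world to camera coordinates, as OpenCV has them. Camera axes: x right, y down, z forward; pixel columns grow to the right and rows downward; lengths in mm; the calibration is good to about 2 mm. A picture is of the moment at which its call begins: read the wrist's pose just before it. calibration takes no time and is no camera call; for the wrist camera it gives the pose at the moment of the call.
- r.hand_in(): hands the job in, once; it reports no verdict.
The state is a dict: "time": time; "joint_pos": joint angles; "qd": joint speeds; "joint_efforts": joint torques, N m; "tool_pos": TCP position; "tcp_rot": TCP orientation; "ft_force": force on the tool from outside, world axes, zero at the start; "wrist_torque": the same for the moment, N m; "finger_gap": finger opening in mm.
Only numpy, scipy, OpenCV 4.12 (cv2) and the standard library are available. Lean on these libraries where they do the work, as an engineer would, in place of code of your own. Each camera call takes 0.05 s, during which the arm holds its last target. There are 200 camera calls.

## Working session

There is one attempt and no reset: what is moved stays moved. The work goes in short steps, Python scripts to look and compute and a tool call to move; the robot and the scene stay as the last step left them, time stands still between calls to the robot, and variables do not carry over. Pictures are saved under pics/ and viewed, about 8 in all and at most 12, crops included, and the job is handed in when it is done.

Besides the shell and the picture viewer there is one more tool, called after "Request:" by a JSON object that holds its "method" and its "body". carry_out: Moves the arm, as the interface text tells. Its arguments: {"type":"object","properties":{"commands":{"type":"array","items":{"type":"array","items":{"type":"array","items":{"type":"number"}}}},"grip_force":{"type":"number"}},"required":["commands"]}

```bash
ls; mkdir -p pics
python3 - <<'E'
from bench import r, viewer
import cv2
for n in ("scene","top"):
    im=viewer.snapshot(n); cv2.imwrite(f"pics/{n}0.png",im[:,:,::-1])
    print(n,viewer.calibration(n))
print(r.sense())
E
```

```text
pics
scene {'camera_matrix': array([[397.00200151,   0.        , 279.95025085],
       [  0.        , 397.00200151, 215.43964367],
       [  0.        ,   0.        ,   1.        ]]), 'k1': 0.023412392482617225, 'rvec': array([ 2.14411501, -1.11949115,  0.46178577]), 'tvec': array([-241.33786504,  403.78563039, 1274.82580999])}
top {'camera_matrix': array([[457.20723346,   0.        , 287.50599067],
       [  0.        , 457.20723346, 213.51982469],
       [  0.        ,   0.        ,   1.        ]]), 'k1': 0.03444265416990889, 'rvec': array([ 2.13182519, -2.09324886,  0.21352711]), 'tvec': array([  75.80343961,  545.61860836, 1499.39571243])}
{'time': 0.1, 'joint_pos': array([ 6.58664085e+01,  7.51193494e+00,  8.53219237e+01, -2.03663773e-03,
        8.72628721e+01, -4.89347980e+00]), 'qd': array([-0.02234407, -0.08137987, -0.09173756,  0.08927864, -0.01213191,
        0.00681427]), 'joint_efforts': array([ 1.67735820e-03, -5.70950496e+01, -5.01941800e+01, -3.56075839e-05,
        8.03356350e-03,  1.21425660e-04]), 'tool_pos': array([197.52113688, 566.06490564, 249.34798293]), 'tcp_rot': array([-1.79903448e+02, -6.22473261e-03,  1.60759982e+02]), 'ft_force': array([ 0.47866248,  0.82026055, -0.40157947]), 'wrist_torque': array([-0.01998159,  0.00603124, -0.01450623]), 'finger_gap': 85.35965705298693}
```

View pics/top0.png

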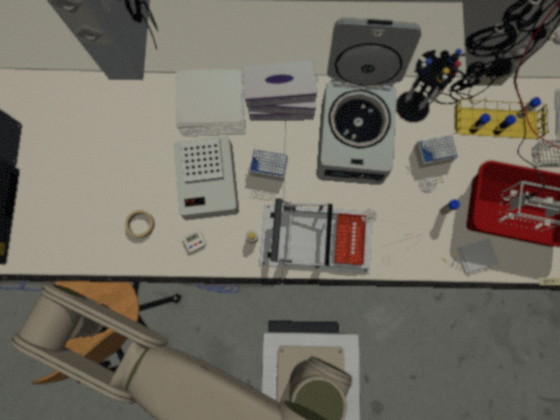

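View pics/scene0.png

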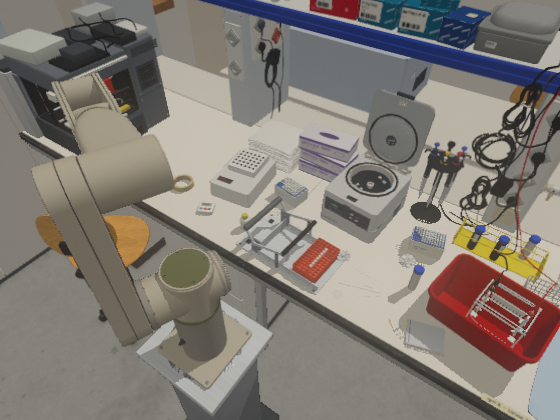

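The top view shows the dock at columns 262–372, rows 200–272, with its mouth to the right (world −y). The crossbar is at column ~330 and the red rack at about (350,238). The scene view agrees. Next I'll enlarge the dock.

```bash
cat > h.py <<'E'
import numpy as np, cv2
from bench import r, viewer
def ray(n,uv,cal=None):
    c=cal or viewer.calibration(n); K=c["camera_matrix"]; R=cv2.Rodrigues(c["rvec"])[0]
    p=cv2.undistortPoints(np.array([[uv]],float),K,np.array([c["k1"],0,0,0,0]))[0,0]
    return -R.T@c["tvec"], R.T@np.array([p[0],p[1],1])
def on(n,uv,z,cal=None):
    o,d=ray(n,uv,cal); return (o+d*(z-o[2])/d[2]).round(1)
E
python3 - <<'E'
from h import *
im=cv2.imread("pics/top0.png")
c=cv2.resize(im[185:285,240:390],None,fx=5.3,fy=5.3,interpolation=cv2.INTER_CUBIC)
cv2.imwrite("pics/top0c.png",c)
hsv=cv2.cvtColor(im,cv2.COLOR_BGR2HSV)
m=(((hsv[...,0]<8)|(hsv[...,0]>172))&(hsv[...,1]>130)).astype(np.uint8); m[:, :310]=0; m[:,400:]=0; m[:190]=0;m[280:]=0
pts=cv2.findNonZero(m); q=cv2.minAreaRect(pts); print(q)
for b in cv2.boxPoints(q): print(b,on("top",b,55))
E
```

```text
((349.862060546875, 238.84483337402344), (27.775516510009766, 49.150333404541016), 3.3664605617523193)
[334.55515 262.56207] [380.6 -73.8  55. ]
[337.44138 213.49655] [547.5 -84.1  55. ]
[365.16898 215.1276 ] [ 543.6 -178.2   55. ]
[362.28275 264.1931 ] [ 376.9 -165.8   55. ]
```

View pics/top0c.png

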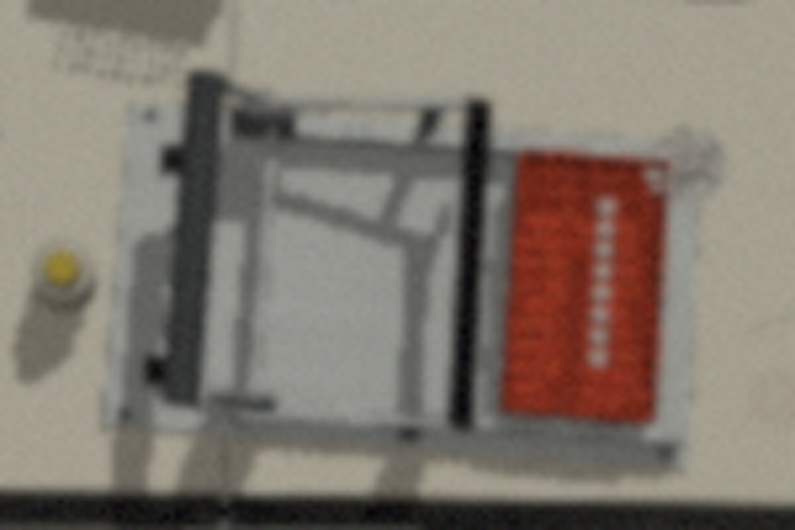

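The crop shows crossbar ends at crop pixels (478,102) and (460,425), which is full-image (330.2,204.2) and (326.8,265.2). The red rack lies just to the mouth side of the bar. The base plate's outer corners show too.

Run:
```python
from h import *
S=lambda u,v:(240+(u+.5)/5.3-.5,185+(v+.5)/5.3-.5)
a=on("top",S(478,102),105);b=on("top",S(460,425),105);mid=(a+b)/2
print("bar",a,b,np.linalg.norm(a-b),mid)
dy=(b-a)[:2]/np.linalg.norm((b-a)[:2]); print("angle of dock y",np.degrees(np.arctan2(dy[1],dy[0])))
for n,p,z in (("TL",(130,105),5),("BL",(106,425),5),("BR",(680,465),5),("TR",(697,145),5)): print(n,on("top",S(*p),z))
th=np.radians(np.degrees(np.arctan2(dy[1],dy[0]))-90); dx=np.array([np.cos(th),np.sin(th)])
o=mid[:2]+125*dx; print("dock origin",o,"yaw",np.degrees(th))
rk=np.array([462.1,-125.5])-o; print("rack in dock",rk@dx,rk@dy)
im=cv2.imread("pics/scene0.png")
cv2.imwrite("pics/scene0c.png",cv2.resize(im[190:300,225:360],None,fx=5,fy=5,interpolation=cv2.INTER_CUBIC))
c=viewer.calibration("scene")
for p in (a,b): print("bar end in scene",cv2.projectPoints(p.astype(float).reshape(1,1,3),c["rvec"],c["tvec"],c["camera_matrix"],np.array([c["k1"],0,0,0,0]))[0].ravel())
```

```text
bar [569.2 -53.6 105. ] [368.  -42.6 105. ] 201.50047146346833 [468.6 -48.1 105. ]
angle of dock y 176.87064239211506
TL [586.  169.1   5. ]
BL [373.2 178.5   5. ]
BR [ 354.4 -192.5    5. ]
TR [ 565.7 -207.6    5. ]
dock origin [475.42380537  76.71360375] yaw 86.87064239211506
rack in dock -202.6394213193506 2.2650071073543048
bar end in scene [313.59403237 220.41058568]
bar end in scene [281.0645438  253.09306698]
```

View pics/scene0c.png

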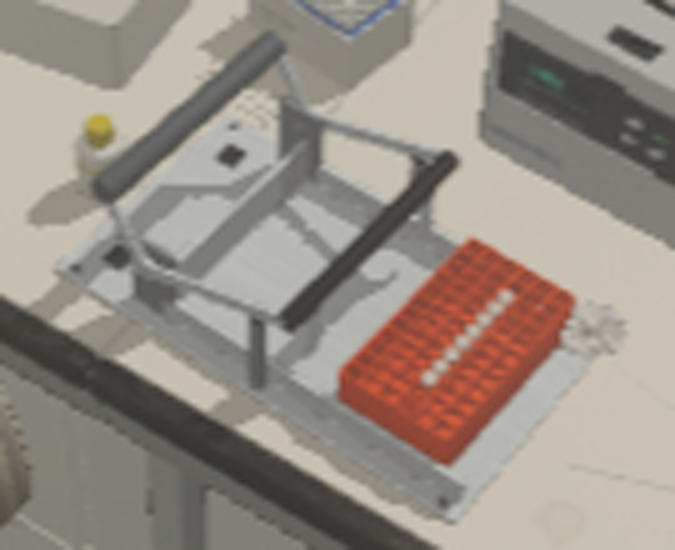

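Bar ends seen in the scene view, about (315,222) and (283,254), agree with the top-view prediction to about 2 px. Rack and lane geometry also fit: dock origin ≈ (475,77), yaw ≈ 87°. I'll move with closed fingers to the point behind the bar.

Request:
{"method": "carry_out", "body": {"commands": [[[0,-39,-45,0,0,0,-3],[0,-78,-90,0,0,0,-6],[0,-117,-134,0,0,0,-9],[0,-156,-179,0,0,0,-12],[0,-195,-223,0,0,0,-16]]], "grip_force": 20}}

```text
time: 0.72
tool_pos: [308.4, 289.8, 249.9]
tcp_rot: [-180.0, -0.0, 176.9]
ft_force: [1.1, 0.7, -0.2]
finger_gap: -0.3
```

Request:
{"method": "carry_out", "body": {"commands": [[[0,-25,-53,0,0,0,0],[0,-50,-106,0,0,0,0],[0,-75,-159,0,0,0,0],[0,-100,-212,0,0,0,0],[0,-125,-265,0,0,0,0]]]}}

```text
time: 1.35
tool_pos: [418.3, 18.2, 250.2]
tcp_rot: [180.0, 0.0, 176.8]
ft_force: [0.9, -0.1, 0.4]
finger_gap: -0.1
```

Request:
{"method": "carry_out", "body": {"commands": [[[0,-27,-57,0,0,0,0],[0,-54,-115,10,0,0,0],[0,-54,-115,65,0,0,0],[0,-54,-115,120,0,0,0],[0,-54,-115,120,0,0,0]]]}}

```text
time: 1.98
tool_pos: [461.4, -96.7, 125.4]
tcp_rot: [179.8, -0.6, 176.7]
ft_force: [0.5, 0.1, 0.3]
finger_gap: -0.1
```

Run:
```python
from h import *
s=r.sense(); print(s["time"],s["tool_pos"],s["tcp_rot"],s["ft_force"])
a=viewer.snapshot("scene")[150:310,215:375]; b=viewer.snapshot("wrist")
a=cv2.resize(a,(420,420),interpolation=cv2.INTER_CUBIC)
cv2.imwrite("pics/p1.png",cv2.resize(np.hstack([a,b]),(800,343))[:,:,::-1])
```

```text
1.975 [461.42765805 -96.68649931 125.35528897] [179.84133178  -0.59390442 176.73139326] [0.46970652 0.12257427 0.30175006]
```

View pics/p1.png

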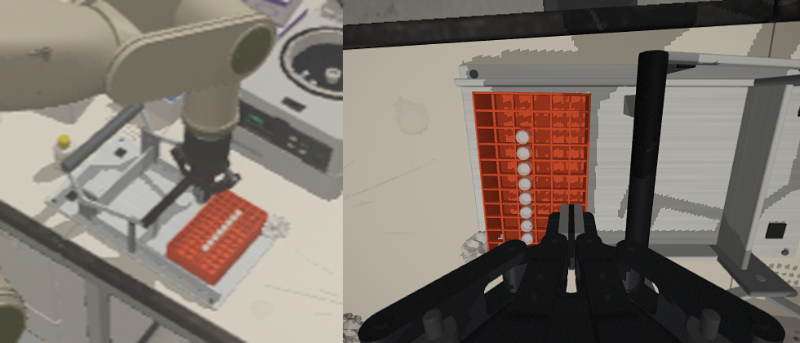

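The closed fingertips stand between the rack and the bar, clear of both. The finger linkage is wide along tool y, so I'll turn 90° to push with the narrow side.

Request:
{"method": "carry_out", "body": {"commands": [[[0,0,0,0,0,0,10],[0,0,0,0,0,0,20],[0,0,0,0,0,0,30],[0,0,0,0,0,0,40],[0,0,0,0,0,0,50]]]}}

```text
time: 2.7
tool_pos: [468.0, -98.2, 134.4]
tcp_rot: [179.8, 0.3, 126.5]
ft_force: [-0.2, -0.7, -0.3]
finger_gap: -0.0
```

Request:
{"method": "carry_out", "body": {"commands": [[[0,0,0,5,0,0,10],[0,0,0,10,0,0,20],[0,0,0,15,0,0,30],[0,0,0,20,0,0,40],[0,0,0,20,0,0,40]]]}}

```text
time: 3.32
tool_pos: [467.4, -98.1, 113.3]
tcp_rot: [179.8, 0.1, 86.9]
ft_force: [0.3, 0.3, -0.0]
finger_gap: 0.4
```

Request:
{"method": "carry_out", "body": {"commands": [[[0,5,0,12,0,0,0],[0,12,0,12,0,0,0],[0,19,0,12,0,0,0],[0,26,0,12,0,0,0],[0,31,0,12,0,0,0]]]}}

```text
time: 3.95
tool_pos: [467.4, -67.3, 98.6]
tcp_rot: [180.0, 0.1, 86.8]
ft_force: [-1.7, -7.3, 2.4]
finger_gap: 0.0
```

Contact came at the predicted place with about 7 N. I'll follow the bar's arc, with the tool lagging slightly in height.

Request:
{"method": "carry_out", "body": {"commands": [[[0,3,0,-3,0,0,0],[0,7,0,-12,0,0,0],[0,11,0,-20,0,0,0],[0,16,0,-28,0,0,0],[0,21,0,-36,0,0,0]]]}}

```text
time: 4.58
tool_pos: [468.5, -45.4, 134.9]
tcp_rot: [180.0, -0.0, 86.8]
ft_force: [0.6, -1.2, -0.2]
finger_gap: -0.0
```

Request:
{"method": "carry_out", "body": {"commands": [[[0,7,0,-8,0,0,0],[0,15,0,-16,0,0,0],[0,24,0,-24,0,0,0],[0,34,0,-31,0,0,0],[0,44,0,-37,0,0,0]]]}}

```text
time: 5.2
tool_pos: [471.1, -1.1, 171.8]
tcp_rot: [180.0, -0.0, 86.8]
ft_force: [0.7, -0.0, 0.2]
finger_gap: 0.3
```

Run:
```python
from h import *
s=r.sense(); print(s["time"],s["tool_pos"],s["tcp_rot"],s["ft_force"])
a=viewer.snapshot("scene")[150:310,215:375]; b=viewer.snapshot("wrist")
a=cv2.resize(a,(420,420),interpolation=cv2.INTER_CUBIC)
cv2.imwrite("pics/p2.png",cv2.resize(np.hstack([a,b]),(800,343))[:,:,::-1])
```

```text
5.2 [471.10561219  -1.11013182 171.79680763] [ 1.79984664e+02 -1.13465638e-02  8.67663866e+01] [ 0.73925814 -0.04204537  0.211778  ]
```

View pics/p2.png

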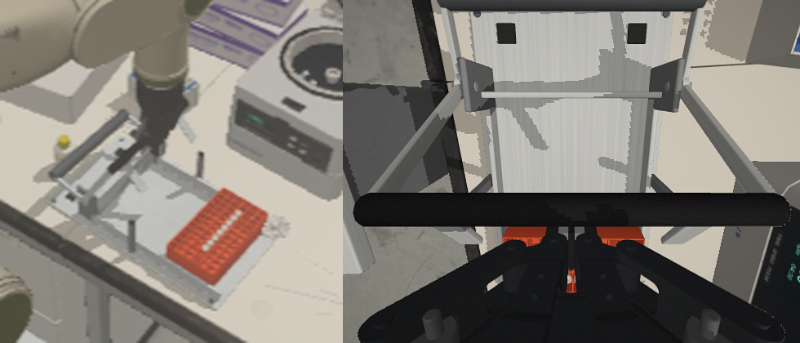

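The bar is up at roughly 60° and in front of the fingers, with almost no force. I'll keep pushing past balance.

Request:
{"method": "carry_out", "body": {"commands": [[[0,10,0,-5,0,0,0],[0,20,0,-9,0,0,0],[0,30,0,-12,0,0,0],[0,38,0,-14,0,0,0],[0,42,0,-14,0,0,0]]]}}

```text
time: 5.92
tool_pos: [473.4, 40.6, 185.4]
tcp_rot: [180.0, -0.0, 86.8]
ft_force: [-0.5, 0.2, -0.5]
finger_gap: 0.1
```

Request:
{"method": "carry_out", "body": {"commands": [[[0,0,0,0,0,0,0],[0,-20,0,-5,0,0,0],[0,-60,0,-10,0,0,0],[0,-110,0,-10,0,0,0],[0,-160,0,-10,0,0,0]]]}}

```text
time: 6.55
tool_pos: [464.0, -121.4, 195.3]
tcp_rot: [180.0, 0.0, 86.8]
ft_force: [0.4, 1.0, -0.6]
finger_gap: 0.1
```

Run:
```python
from h import *
s=r.sense(); print(s["time"],s["tool_pos"],s["tcp_rot"],s["ft_force"])
a=viewer.snapshot("scene")[150:310,215:375]; b=viewer.snapshot("wrist")
a=cv2.resize(a,(420,420),interpolation=cv2.INTER_CUBIC)
cv2.imwrite("pics/p3.png",cv2.resize(np.hstack([a,b]),(800,343))[:,:,::-1])
```

```text
6.55 [ 464.02252541 -121.37458739  195.34028523] [1.79982657e+02 1.17766831e-02 8.67785568e+01] [ 0.44983941  0.98358074 -0.57243764]
```

View pics/p3.png

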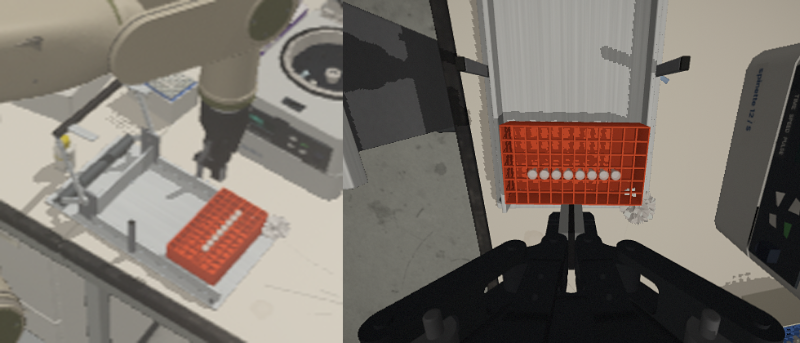

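The barrier lies fully back on its own and the rack is unmoved. Next I'll go behind the rack and open the fingers to 50 mm for a two-point push.

Request:
{"method": "carry_out", "body": {"commands": [[[50,-46,0,0,0,0,0],[50,-92,0,0,0,0,0],[50,-92,0,50,0,0,0],[50,-92,0,100,0,0,0],[50,-92,0,145,0,0,0]]]}}

```text
time: 7.28
tool_pos: [458.7, -211.2, 48.5]
tcp_rot: [-180.0, -0.0, 86.7]
ft_force: [0.0, 0.8, -0.1]
finger_gap: 49.9
```

Request:
{"method": "carry_out", "body": {"commands": [[[50,0,0,10,0,0,0],[50,0,0,14,0,0,0],[50,10,0,14,0,0,0],[50,20,0,14,0,0,0],[50,28,0,14,0,0,0]]]}}

```text
time: 7.9
tool_pos: [461.8, -183.5, 37.7]
tcp_rot: [179.9, 0.1, 86.8]
ft_force: [0.3, -1.1, 1.6]
finger_gap: 50.0
```

Run:
```python
from h import *
s=r.sense(); print(s["time"],s["tool_pos"],s["tcp_rot"],s["ft_force"])
a=viewer.snapshot("scene")[150:310,215:375]; b=viewer.snapshot("wrist")
a=cv2.resize(a,(420,420),interpolation=cv2.INTER_CUBIC)
cv2.imwrite("pics/p4.png",cv2.resize(np.hstack([a,b]),(800,343))[:,:,::-1])
```

```text
7.9 [ 461.79530886 -183.45870724   37.71863648] [1.79863390e+02 7.86649267e-02 8.67898697e+01] [ 0.30840252 -1.10906461  1.57324175]
```

View pics/p4.png

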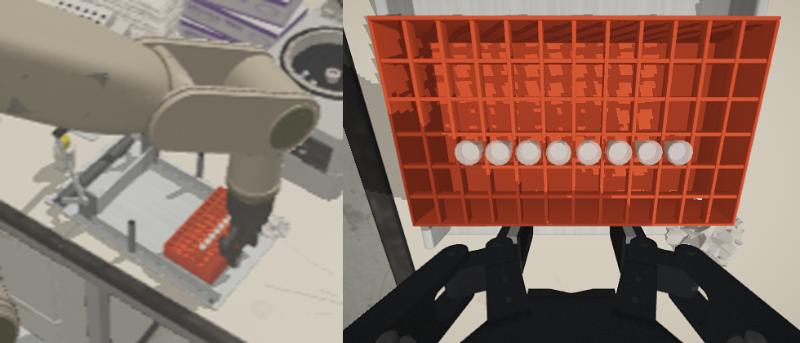

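The fingertips are at the middle of the rack's rear face, low and square to it. Pushing now.

Request:
{"method": "carry_out", "body": {"commands": [[[50,8,0,-1,0,0,0],[50,20,0,-1,0,0,0],[50,32,0,-1,0,0,0],[50,44,0,-1,0,0,0],[50,56,0,-1,0,0,0]]]}}

```text
time: 8.62
tool_pos: [463.9, -126.9, 37.4]
tcp_rot: [180.0, 0.0, 86.8]
ft_force: [0.3, -1.1, 1.8]
finger_gap: 50.0
```

Request:
{"method": "carry_out", "body": {"commands": [[[50,12,0,0,0,0,0],[50,24,0,0,0,0,0],[50,36,0,0,0,0,0],[50,48,0,0,0,0,0],[50,60,0,0,0,0,0]]]}}

```text
time: 9.25
tool_pos: [467.2, -67.0, 37.3]
tcp_rot: [-180.0, -0.0, 86.8]
ft_force: [-0.1, -2.1, 0.8]
finger_gap: 49.8
```

Request:
{"method": "carry_out", "body": {"commands": [[[50,8,0,0,0,0,0],[50,15,0,0,0,0,0],[50,21,0,0,0,0,0],[50,26,0,0,0,0,0],[50,30,0,0,0,0,0]]]}}

```text
time: 9.88
tool_pos: [468.9, -37.7, 37.2]
tcp_rot: [-180.0, -0.0, 86.8]
ft_force: [0.1, -1.9, 0.8]
finger_gap: 49.8
```

Request:
{"method": "carry_out", "body": {"commands": [[[50,2,0,0,0,0,0],[50,4,0,0,0,0,0],[50,6,0,0,0,0,0],[50,7,0,0,0,0,0],[50,8,0,0,0,0,0]]]}}

```text
time: 10.5
tool_pos: [469.2, -32.6, 37.3]
tcp_rot: [-180.0, 0.3, 86.8]
ft_force: [-1.9, -21.9, 0.0]
finger_gap: 49.9
```

The force rose to 22 N within 3 mm of the predicted home position, so the rack is against the wall. I'll back off and look.

Request:
{"method": "carry_out", "body": {"commands": [[[50,-10,0,0,0,0,0],[50,-50,0,0,0,0,0],[50,-80,0,-50,0,0,0],[50,-110,0,-110,0,0,0],[50,-140,0,-170,0,0,0]]]}}

```text
time: 11.12
tool_pos: [461.2, -166.2, 200.6]
tcp_rot: [-180.0, -0.1, 86.8]
ft_force: [1.0, 0.4, -0.7]
finger_gap: 50.1
```

Run:
```python
from h import *
s=r.sense(); print(s["time"],s["tool_pos"],s["tcp_rot"],s["ft_force"])
t=viewer.snapshot("top"); b=viewer.snapshot("wrist")
a=cv2.resize(t[190:280,245:365],(560,420),interpolation=cv2.INTER_CUBIC)
cv2.imwrite("pics/p5.png",cv2.resize(np.hstack([a,b]),(800,300))[:,:,::-1])
hsv=cv2.cvtColor(b,cv2.COLOR_RGB2HSV)
m=(((hsv[...,0]<8)|(hsv[...,0]>172))&(hsv[...,1]>130)).astype(np.uint8)
n,l,st,_=cv2.connectedComponentsWithStats(cv2.morphologyEx(m,cv2.MORPH_CLOSE,np.ones((15,15)))); k=1+st[1:,4].argmax()
q=cv2.boxPoints(cv2.minAreaRect(cv2.findNonZero((l==k).astype(np.uint8))))
o=np.array([475.4,76.7]);th=np.radians(86.9);dx=np.array([np.cos(th),np.sin(th)])
for p in q: w=on("wrist",p,50); print(p,w,"dock x",(w[:2]-o)@dx)
old=cv2.imread("pics/top0.png")[:,:,::-1]
for nm,(u,v) in dict(bottle=(251,237),timer=(194,242),tape=(139,224),tube=(453,206)).items():
    T=np.ascontiguousarray(old[v-10:v+10,u-10:u+10]); S=np.ascontiguousarray(t[v-18:v+18,u-18:u+18])
    x=cv2.minMaxLoc(cv2.matchTemplate(S,T,cv2.TM_CCOEFF_NORMED)); print(nm,x[1],np.array(x[3])-8)
```

```text
11.125 [ 461.23847391 -166.19414403  200.62122959] [-1.79991435e+02 -5.05440747e-02  8.67607477e+01] [ 0.96198319  0.37495305 -0.69841225]
[174.   0.] [389.3   0.6  50. ] dock x -80.64482640981387
[376.   0.] [553.3  -8.7  50. ] dock x -81.06229211434449
[376.  38.] [554.3 -36.4  50. ] dock x -108.66767906939577
[174.  38.] [384.8 -26.6  50. ] dock x -108.04837850111832
bottle 0.9491815567016602 [0 0]
timer 0.9942135214805603 [0 0]
tape 0.996529221534729 [0 0]
tube 0.9974532127380371 [0 0]
```

View pics/p5.png

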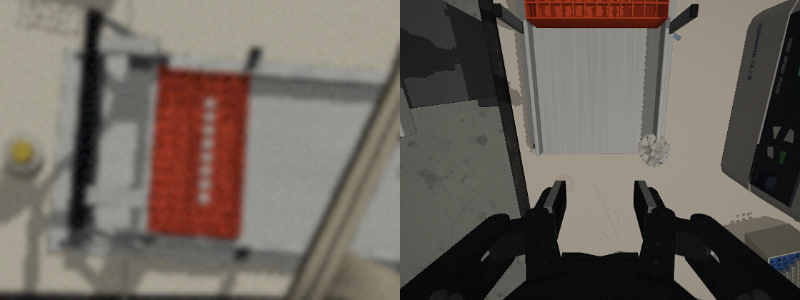

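The picture shows the rack up at the back wall, the barrier lying back, and all bystanders unmoved. The wrist reading of the rear edge (dock x −108) disagrees with the stop position (−99), possibly because the near side face confuses the outline. I'll measure the rack's travel in the top view and take a closer wrist view.

Request:
{"method": "carry_out", "body": {"commands": [[[50,40,0,0,0,0,0],[50,80,0,-10,0,0,0],[50,80,0,-20,0,0,0],[50,80,0,-20,0,0,0]]]}}

```text
time: 11.72
tool_pos: [466.8, -85.9, 219.8]
tcp_rot: [179.9, 0.0, 86.8]
ft_force: [0.1, -0.1, -0.4]
finger_gap: 49.7
```

Run:
```python
from h import *
t=viewer.snapshot("top"); cal=viewer.calibration("wrist"); b=viewer.snapshot("wrist")
cv2.imwrite("pics/p6.png",b[:,:,::-1])
dx=np.array([np.cos(np.radians(86.9)),np.sin(np.radians(86.9))]);o=np.array([475.4,76.7])
def rect(im,lo,hi):
    hsv=cv2.cvtColor(im,cv2.COLOR_RGB2HSV)
    m=(((hsv[...,0]<8)|(hsv[...,0]>172))&(hsv[...,1]>130)).astype(np.uint8); m[:,:lo]=0;m[:,hi:]=0;m[:190]=0;m[280:]=0
    q=cv2.minAreaRect(cv2.findNonZero(m)); print(q)
    d=sorted((on("top",p,55)[:2]-o)@dx for p in cv2.boxPoints(q)); print(np.round(d,1),np.mean(d)); return np.mean(d)
a=rect(cv2.imread("pics/top0.png")[:,:,::-1],310,400); c=rect(t,255,345); print("travel",c-a)
print(r.sense()["tool_pos"])
```

```text
((349.862060546875, 238.84483337402344), (27.775516510009766, 49.150333404541016), 3.3664605617523193)
[-250.8 -247.5 -156.7 -155.4] -202.59569559525013
((304.5, 235.5), (27.150564193725586, 49.23915481567383), 4.39870548248291)
[-96.9 -94.1  -4.5  -3.6] -49.781589269208546
travel 152.81410632604158
[466.18221739 -86.33458703 218.76839144]
```

View pics/p6.png

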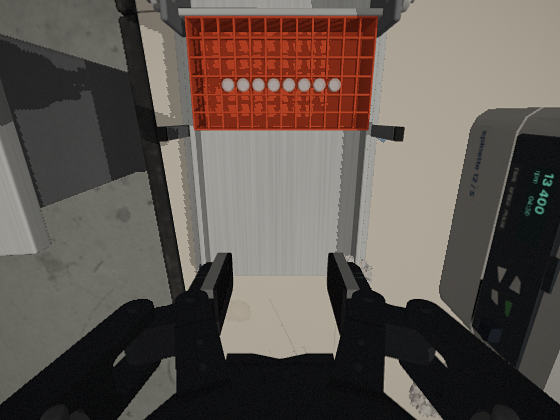

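The wrist view shows the rack's far edge (row ~16) touching the light back-wall strip (rows 10–15) with no visible gap and no skew. The top view puts the rack origin at dock x ≈ −50 mm.

```bash
python3 -c "
from bench import r
print(r.sense()['time'],r.sense()['ft_force']); print(r.hand_in())"
```

```text
11.825 [-0.14957241 -0.45772268 -0.38327989]
the job is handed in; nothing more can be done
None
```

The barrier is up and staying up on its own, the rack is home against the back wall, and I handed the job in at 11.8 s.

- **Barrier:** I pushed the crossbar up and back along its arc with closed fingertips. The highest force I read was about 7 N, at first contact. The bar tipped over and was still fully back in the later pictures with the arm clear of it. I could not read the joint angle itself.
- **Rack:** I pushed it low on its rear face with the fingers 50 mm apart until the force rose to 22 N at the wall, then backed away. The top camera puts its origin at dock x ≈ −50 mm (limit −54), and the stop position of the fingers gives about −51 mm. The close wrist view shows no visible gap or skew.
- **Bystanders:** image matching in the top view found no movement of the bottle, tube, timer or tape.
- **A check that disagreed:** one rough wrist-camera outline put the rack's rear edge about 12 mm short of home. The rack was cut off at the picture's edge in that view, and the top view, finger stop and closer wrist view all contradict it. I took it as an outline error.

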